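# Take the mended snap cap out of the prep-board clamp and press it home on the dressing jug

### The arm

A 6-joint arm with a two-finger parallel gripper is mounted at the origin on the work surface. World frame = base frame: x ahead of the robot, y to its left, z up, the work surface at z = 0. Lengths are in m, angles in degrees, forces in N, time in s.
With the tool pointing down it reaches from about 0.3 to 0.875 m from the base axis. Payload 6.4 kg.
Tool frame: the origin (TCP) lies at the very end of the fingers, on their centre line; the grasp point (between the pads) lies 19 mm behind it; y points along the fingers, z is the direction in which the jaws open and shut, and the axes are right-handed (so a half turn about y gives the same grasp; the last joint's range is limited). The gripper opens to 88 mm and grips with 3 to 60 N. Pads are 18 mm wide; open, the fingers measure 123 mm over their backs; the gripper's body (75 mm by 187 mm) begins 45 mm behind the grasp point.
Start: joints at [56.133, 10.359, 92.074, -0, 77.567, -11.82], TCP at [0.216, 0.533, 0.239] pointing down, gripper open.
Joint ranges: [-171.53, 171.53], [-51.25, 118.39], [17.06, 147.69], [-65.23, 245.23], [0, 150.52], [-178.68, 178.68]. Speed limits (degrees/s): [147.25, 147.25, 172.46, 180, 180, 180].

### API

Orientations are given as [roll, pitch, yaw] about the fixed x, y, z axes, in that order (R = Rz(yaw) Ry(pitch) Rx(roll)).
In Python, from rig import monitor, vision, robot gives the robot as it stands.
- The arm moves only by the shell command python3 -m handwheel 'ROWS'. ROWS is JSON, a list of rows, each a list of 7 numbers: the turn, a rotation vector about the tool's x, y, z in rad, then the shift along the tool's x, y, z in m, then the finger opening in m, from 0 to 0.0881. A call has 1 to 12 rows; each row is the pose to reach, as a shift and turn from the pose commanded when the call began, along the tool's axes at that moment; what a row does not reach only later rows make up. A row lasts 1/12 s, in which the tool goes at most 41.7 mm and 7.16 degrees, less where a joint would pass 70% of its speed; a pose out of reach is approached as far as the arm can. A call with a gripper value outside its range is refused whole. The fingers move at their own pace and stop on an object; the grip force is fixed at half the most. Time passes only in rows, so rows that repeat a pose let the fingers close. It gives the time, the measured TCP pose, the force and the opening at its end, in the units of the state.
- monitor.read_state(): the state, without advancing time (a new reading comes with each control period).
- vision.snapshot(name): name is "scene" or "top" or "wrist"; returns a dict with "img" (480x640x3 uint8, red, green, blue), "camera_matrix" (3x3 intrinsics, pixels), "world_to_cam" (4x4, takes a point from world to camera coordinates); the wrist camera has in their place "T_tool_cam" (4x4, takes a point from camera to tool coordinates, whose origin is the TCP and whose axes are the tool frame's). Camera axes: x right, y up, looking along -z (the intrinsics and any distortion apply to the point x, -y, -z); pixel columns grow to the right and rows downward; lengths in m; the calibration is good to about 2 mm. A picture is of the moment at which its call begins: read the wrist's pose just before it. There is no depth.
- robot.job_done(): hands the job in, once; it reports no verdict.
The state is a dict: "time": time; "qpos": joint angles; "joint_velocities": joint speeds; "joint_torque": joint torques, N m; "position": TCP position; "tool_rot": TCP orientation; "contact_force": force on the tool from outside, world axes, zero at the start; "wrist_torque": the same for the moment, N m; "finger_gap": opening from 0.0 (shut) to 1.0 (fully open).
Only numpy, scipy, OpenCV 4.12 (cv2) and the standard library are available. Lean on these libraries where they do the work, as an engineer would, in place of code of your own. Each camera call takes 0.05 s, during which the arm holds its last target. There are 200 camera calls.

### The job

The dressing jug's snap cap has just been given a new knob and is still gripped in the clamp of the prep board. Slide the clamp jaw well open so that it stays open, lift the cap up out of the clamp, and press it down onto the jug's neck until it clicks and sits flush on the collar. Do not let up after the click: finish while still pressing the cap down firmly, with the jug standing upright and the bowl, tub, shaker and screwdriver left where they are.

Things in the scene. Friction and masses are not known exactly. Their poses are not given: they have to be found in the camera images.
- board: White kitchen prep board, 280 x 190 mm, fixed to the table, top 24 mm above the table. Origin: centre of its underside. Its x axis, along the long side, is the way the jaw opens. Fixed aluminium jaw (30 x 92 x 26 mm high): clamping face at x = -40 mm. Two 8 mm guide rods along x at y = +-37 mm, tops 15 mm above the board top; aluminium end block, 22 mm high, at x = 108 to 124 mm.
- jaw (a joint): Opening of the sliding aluminium jaw in m: about 0 clamped on the cap, growing along the board's +x, 0.050 at the stop. The jaw is 47 mm long along x, 92 mm wide, 26 mm high above the board top. The cap is squeezed with about 5 N between it and a soft lining on the fixed jaw. The jaw drags with about 8 N, has no spring, and stays wherever it is left.
- jaw_plate (a point): Centre of the top edge of the blue upright grip plate on the sliding jaw. The plate is 14 mm thick along the board's x, 44 mm wide along its y and stands 33 mm above the jaw's top face; its top is 83 mm above the table. With the jaw shut there are 40 mm free between the plate and the cap's knob.
- cap: Snap cap, 60 g: round, black, 46 mm across, 26 mm high, on it a red round knob 26 mm across, 32 to 55 mm above the cap's underside. Origin: centre of the open underside; z up through the knob. Starts upright on the board top, gripped between the jaws. Bore 34.8 mm, 21 mm deep, with an inward bead (30 mm inside) 5 mm above the underside.
- cap_knob (a point): Centre of the top of the cap's red knob, 55 mm above the cap's underside.
- jug: Steel insulated dressing jug standing loose on the table, 110 mm across, about 1.4 kg; black loop handle on its own +x side reaching 92 mm from the axis, 28 to 98 mm high. Origin: centre of its underside; z up. Its top is a flat white collar, 68 mm across, 130 mm up, which carries the neck.
- jug_collar (a point): Centre of the collar's top face, on the neck's axis. The neck, 26.4 mm across, rises 18 mm from it, with four springy snap studs around it (34 mm over them, 9 mm up). Pressed straight down, the cap meets the studs with its underside 8 mm above the collar, needs about 9 N to pass them, clicks at about 4 mm (the force drops) and is home with its underside flat on the collar.
- screwdriver: Bystander: yellow-handled screwdriver, 190 mm long, lying on the table along its own x. Origin on its underside.
- bowl: Bystander: steel bowl, 150 mm across, 55 mm high. Origin: centre of its underside.
- tub: Bystander: cream paper salad tub, 148 mm across the rim, 85 mm high. Origin: centre of its underside.
- shaker: Bystander: amber glass shaker with a steel cap, 44 mm across, 85 mm high. Origin: centre of its underside.
There are look-alikes about, which are no part of the job. Leave any purple look-alike of the jug alone.

How it is judged (in metres and radians):
On the way, in this order (a step that is already met when the one before it is completed fails the run):
1. the jaw has been slid open by at least 25 mm with the cap still standing on the board (value of joint jaw above 0.025 m and z of cap in the frame of board below 0.032 m and horizontal distance between cap and board below 0.08 m), for 0.2 s.
2. the cap has been lifted up out of the clamp, at least 35 mm above the board top, held by the fingers (z of cap in the frame of board above 0.059 m and contact force between the fingers and cap above 0.5 N), for 0.1 s.
3. the cap has clicked onto the neck: its underside within 2.5 mm of the collar (z of cap in the frame of jug_collar between -0.003 and 0.0025 m and horizontal distance between cap and jug_collar below 0.003 m), for 0.1 s.
At the end, for the whole second after the job is handed in: The cap sits flush on the jug's collar (underside within 2 mm of it, centred within 3 mm, not tilted by more than 0.08 rad), the fingers are still pressing it down with more than 4 N on the jug, the jug stands upright and still on the table, and the jaw is still open by more than 20 mm (z of cap in the frame of jug_collar between -0.003 and 0.002 m and horizontal distance between cap and jug_collar below 0.003 m and angle between the z axis of cap and the z axis of jug, either way round below 0.08 rad and contact force between cap and jug above 4 N and contact force between the fingers and cap above 3 N and angle between jug's own z axis and vertical below 0.06 rad and height (world z) of jug below 0.006 m and linear speed of jug below 0.02 m/s and value of joint jaw above 0.02 m); the arm keeps its last pose, push and grip.
It fails at once if the bowl, tub, shaker or screwdriver is moved by more than 25 mm (distance of any of bowl, tub, shaker, screwdriver from where it was at the start of the episode above 0.025 m).
It fails at once if the jug is tipped by more than 0.3 rad (angle between jug's own z axis and vertical above 0.3 rad).
It also fails if it takes over 58 s, if anything falls off the work surface, if the arm or the gripper's body presses on something with over 40 N, if the wrist force passes 120 N, or if a joint passes its speed limit or range.

## Working session

There is one attempt and no reset: what is moved stays moved. The work goes in short steps, Python scripts to look and compute and a shell command to move; the robot and the scene stay as the last step left them, time stands still between calls to the robot, and variables do not carry over. Pictures are saved under pics/ and viewed, about 8 in all and at most 12, crops included, and the job is handed in when it is done.

```bash
mkdir -p pics; ls; python3 - <<'E'
from rig import monitor, vision, robot
import cv2, numpy as np
s=monitor.read_state(); print(s)
for n in ("scene","top"):
    d=vision.snapshot(n); cv2.imwrite(f"pics/{n}0.png",d["img"][:,:,::-1]); print(n,d["camera_matrix"].tolist(),np.round(d["world_to_cam"],4).tolist(),d.keys())
    np.savez(f"{n}0.npz",**{k:v for k,v in d.items() if v is not None})
E
```

```text
pics
{'time': 0.0, 'qpos': array([ 5.61325906e+01,  1.04024701e+01,  9.21315941e+01,  2.43891962e-03,
        7.75671007e+01, -1.18203804e+01]), 'joint_velocities': array([ 0.08031461, -0.00317178, -0.0394125 , -0.05490034,  0.07108923,
       -0.0436998 ]), 'joint_torque': array([ 3.01062219e-04, -4.33875382e+01, -3.41848183e+01,  7.03789922e-02,
        3.85012280e-02, -1.45275612e-04]), 'position': array([0.21550586, 0.53251074, 0.237805  ]), 'tool_rot': array([-9.00985320e+01,  2.30533402e-02, -2.20475760e+01]), 'contact_force': array([-0.83113105, -0.56841098, -0.48882627]), 'wrist_torque': array([-0.04377474,  0.04015788, -0.02641902]), 'finger_gap': 0.9974192592306355}
scene [[574.1020958516773, 0.0, 313.6012684345554], [0.0, 574.1020958516773, 231.99886397008115], [0.0, 0.0, 1.0]] [[-0.5582, 0.8297, -0.0003, 0.3123], [-0.6787, -0.4564, 0.5754, 0.3257], [0.4773, 0.3213, 0.8179, -1.795], [0.0, 0.0, 0.0, 1.0]] dict_keys(['img', 'camera_matrix', 'world_to_cam'])
top [[514.0698334631344, 0.0, 324.8836953213785], [0.0, 514.0698334631344, 241.10420072102394], [0.0, 0.0, 1.0]] [[-0.0242, -0.9996, 0.0147, -0.0014], [0.998, -0.0233, 0.0595, -0.5596], [-0.0591, 0.0161, 0.9981, -1.315], [0.0, 0.0, 0.0, 1.0]] dict_keys(['img', 'camera_matrix', 'world_to_cam'])
```

View pics/scene0.png

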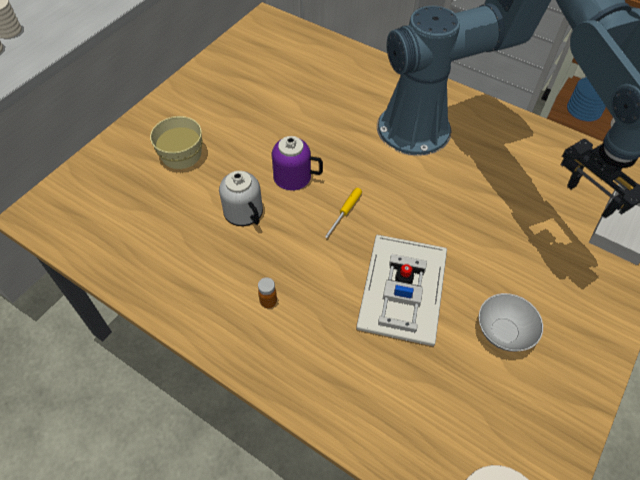

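View pics/top0.png

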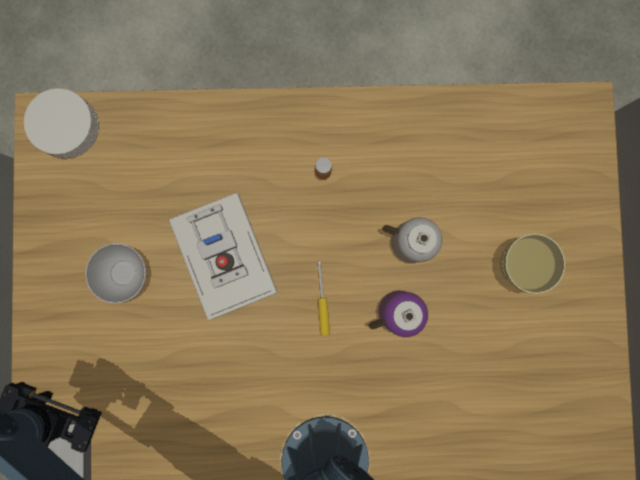

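The views show the red knob at top (224,261) and scene (406,270), and the blue plate at (212,239) and (404,291). The steel jug's collar is at (423,238) and (239,181), and the purple jug is nearer the base. Next I'll locate each by colour mask and rays.

```bash
cat > h.py <<'E'
import numpy as np, cv2
def ray(d,uv,W=None):
    K=d["camera_matrix"]; W=np.array(d["world_to_cam"]) if W is None else W
    p=np.linalg.inv(K)@[uv[0],uv[1],1]; v=np.array([p[0],-p[1],-p[2]])
    R=W[:3,:3]; return -R.T@W[:3,3], R.T@v
def plane(d,uv,z,W=None):
    o,v=ray(d,uv,W); return o+v*(z-o[2])/v[2]
def tri(rs):
    A=np.zeros((3,3));b=np.zeros(3);
    for o,v in rs:
        v=v/np.linalg.norm(v);P=np.eye(3)-np.outer(v,v);A+=P;b+=P@o
    return np.linalg.solve(A,b)
def masks(img):
    h=cv2.cvtColor(img,cv2.COLOR_RGB2HSV)
    red=(((h[...,0]<6)|(h[...,0]>174))&(h[...,1]>170)&(h[...,2]>90))
    blue=((h[...,0]>102)&(h[...,0]<122)&(h[...,1]>150)&(h[...,2]>80))
    white=((h[...,1]<45)&(h[...,2]>185))
    return red,blue,white
def blob(m,near,rad,big=1):
    n,l,s,c=cv2.connectedComponentsWithStats(m.astype(np.uint8))
    k=[i for i in range(1,n) if np.hypot(*(c[i]-near))<rad]
    if not k: return None
    i=max(k,key=lambda i:s[i,4]); pts=np.argwhere(l==i)[:,::-1].astype(np.float32)
    return c[i],s[i],pts
E
python3 - <<'E'
from h import *
D={n:dict(np.load(n+"0.npz")) for n in("scene","top")}
near=dict(top=[(224,261),(212,239),(423,238),(222,255)],scene=[(406,270),(404,291),(239,181),(402,290)])
for n,d in D.items():
    r,b,w=masks(d["img"]); a,bb,c,e=near[n]
    for nm,m,p,rad in(("red",r,a,12),("blue",b,bb,12),("collar",w,c,8),("board",w,e,25)):
        o=blob(m,p,rad)
        if o: print(n,nm,o[0].round(1),o[1],cv2.minAreaRect(o[2]), plane(d,o[0],dict(red=.075,blue=.075,collar=.13,board=.024)[nm]).round(4))
    if n=="top":
        o=blob(w,e,25)
        if o: print([plane(d,q,.024)[:2].round(4) for q in cv2.boxPoints(cv2.minAreaRect(o[2]))])
    crop=lambda c:cv2.resize(d["img"][int(c[1])-40:int(c[1])+40,int(c[0])-50:int(c[0])+50],(400,320),interpolation=cv2.INTER_CUBIC)
    D[n]["c"]=np.hstack([crop(a),crop(c)])
cv2.imwrite("pics/crop0.png",cv2.resize(np.vstack([D["top"]["c"],D["scene"]["c"]]),(740,592))[:,:,::-1])
E
```

```text
scene red [405.8 270.3] [401 265  11  12  89] ((406.0, 270.5), (11.0, 10.0), 90.0) [0.5175 0.2443 0.075 ]
scene blue [403.4 291.1] [395 285  18  13 169] ((403.3653869628906, 291.173095703125), (17.258216857910156, 9.60969066619873), 11.309932708740234) [0.572  0.2677 0.075 ]
scene collar [237.7 180.7] [225 171  26  19 262] ((237.5, 180.0), (18.0, 25.0), 90.0) [ 0.5552 -0.2422  0.13  ]
scene board [403.7 287.3] [ 357  235   90  108 4153] ((404.5769348144531, 288.1153869628906), (78.83869171142578, 95.31244659423828), 11.309932708740234) [0.5334 0.2547 0.024 ]
```

View pics/crop0.png

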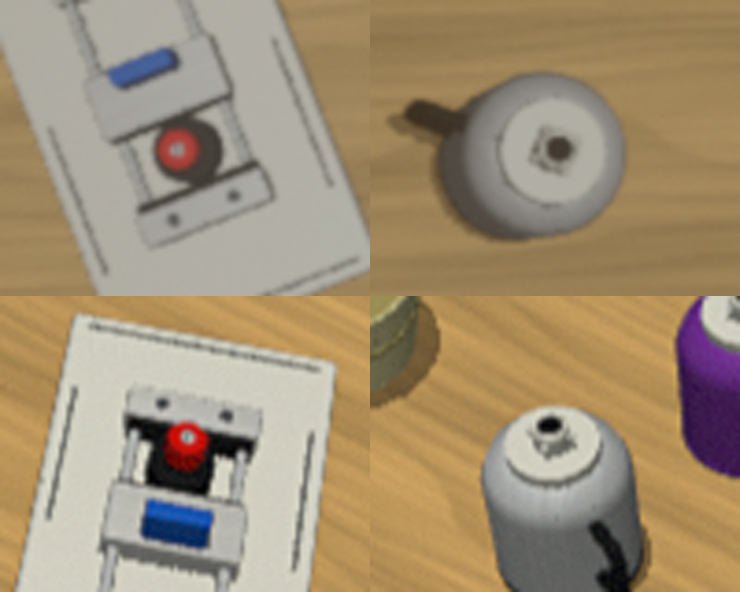

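The crops resolve the knob, plate, collar and dark neck-top in both views. The top view is dimmer, so I'll loosen the thresholds there.

```bash
python3 - <<'E'
from h import *
D={n:dict(np.load(n+"0.npz")) for n in("scene","top")}
d=D["top"]; h=cv2.cvtColor(d["img"],cv2.COLOR_RGB2HSV)
red=((h[...,0]<8)|(h[...,0]>172))&(h[...,1]>120)&(h[...,2]>60)
blue=(h[...,0]>100)&(h[...,0]<125)&(h[...,1]>90)
white=(h[...,1]<45)&(h[...,2]>140)
print(h[238,410],h[300,240])
uv={}
for nm,m,p,rad in(("red",red,(224,261),12),("blue",blue,(212,239),12),("collar",white,(421,238),10),("board",white,(222,255),25)):
    o=blob(m,p,rad)
    if o is None: print(nm,None);continue
    uv[nm]=o[0]; r=cv2.minAreaRect(o[2]); print(nm,o[0].round(1),o[1],r,plane(d,o[0],dict(red=.079,blue=.083,collar=.13,board=.024)[nm]).round(4))
    if nm=="board":
        c=np.array([plane(d,q,.024)[:2] for q in cv2.boxPoints(r)]);print(c.round(4),c.mean(0), [np.degrees(np.arctan2(*(c[(i+1)%4]-c[i])[::-1])).round(2) for i in range(4)],[np.linalg.norm(c[(i+1)%4]-c[i]).round(3) for i in range(4)])
    if nm=="blue":
        c=np.array([plane(d,q,.08)[:2] for q in cv2.boxPoints(r)]);print([(np.degrees(np.arctan2(*(c[(i+1)%4]-c[i])[::-1])).round(1),np.linalg.norm(c[(i+1)%4]-c[i]).round(3)) for i in range(2)])
s=D["scene"]
for nm,q in(("red",(405.8,270.3)),("blue",(403.4,291.1)),("collar",(238,181)),("necktop",None)):
    if q and nm in uv: print(nm,"tri",tri([ray(d,uv[nm]),ray(s,q)]).round(4))
# neck top hole: crop px -> full (crop scale 4*0.925)
t=(423-50+ (560-370)/3.7, 238-40+148/3.7); q=(239-50+(549-370)/3.7,181-40+(425-296)/3.7)
print(t,q,tri([ray(d,t),ray(s,q)]).round(4),plane(d,t,.148),plane(s,q,.148))
E
```

```text
[ 28  17 176] [ 23  17 177]
red [221.9 260.9] [217 256  11  11  87] ((222.0, 261.0), (10.0, 10.0), 90.0) [0.513  0.2404 0.079 ]
blue [211.9 238.8] [204 234  17  10  84] ((211.9310302734375, 238.8275604248047), (4.828078746795654, 17.08397102355957), 68.19859313964844) [0.5676 0.2635 0.083 ]
[(np.float64(-69.3), np.float64(0.042)), (np.float64(-159.1), np.float64(0.012))]
collar [421.9 238. ] [405 222  34  34 754] ((421.5, 238.5), (33.0, 33.0), 90.0) [ 0.5548 -0.2436  0.13  ]
board [222.6 256.4] [ 170  193  106  127 7052] ((222.42266845703125, 256.0303649902344), (108.2663345336914, 74.16094207763672), 68.5522689819336) [0.5259 0.2487 0.024 ]
[[0.6248 0.3871]
 [0.6912 0.2091]
 [0.4294 0.1117]
 [0.365  0.2884]] [0.52758361 0.24906149] [np.float64(-69.55), np.float64(-159.61), np.float64(110.02), np.float64(20.8)] [np.float64(0.19), np.float64(0.279), np.float64(0.188), np.float64(0.278)]
red tri [0.5131 0.2428 0.0674]
blue tri [0.5685 0.2665 0.0687]
collar tri [ 0.5545 -0.2433  0.1275]
(424.35135135135135, 238.0) (237.3783783783784, 175.86486486486487) [ 0.5529 -0.2448  0.1456] [ 0.55353214 -0.24566542  0.148     ] [ 0.55372363 -0.24181849  0.148     ]
```

```bash
python3 -m handwheel '[[0,0.03,0,0.013,0.002,-0.003,0.085],[0,0.08,0,0.039,0.005,-0.01,0.085],[0,0.15,0,0.077,0.01,-0.021,0.085],[0,0.23,0,0.115,0.016,-0.031,0.085],[0,0.31,0,0.154,0.021,-0.042,0.085],[0,0.39,0,0.192,0.026,-0.052,0.085],[0,0.47,0,0.231,0.031,-0.063,0.085],[0,0.55,0,0.27,0.037,-0.073,0.085],[0,0.63,0,0.308,0.042,-0.084,0.085],[0,0.71,0,0.346,0.047,-0.094,0.085],[0,0.78,0,0.384,0.052,-0.104,0.085],[0,0.829,0,0.41,0.056,-0.111,0.085]]'; python3 -m handwheel '[[0,0,0,0.006,0.001,-0.015,0.085],[0,0,0,0.006,0.001,-0.015,0.085],[0,0,0,0.006,0.001,-0.015,0.085]]'
python3 - <<'E'
from rig import monitor, vision
import cv2, numpy as np
s=monitor.read_state(); d=vision.snapshot("wrist"); cv2.imwrite("pics/w1.png",d["img"][:,:,::-1])
print(s["position"],s["tool_rot"],s["time"],s["contact_force"]); print(d["camera_matrix"],d["T_tool_cam"])
np.savez("w1.npz",pos=s["position"],rpy=s["tool_rot"],**d)
E
```

```text
time: 1.1
position: [0.5568, 0.2725, 0.1819]
tool_rot: [-90.0, -0.1, -70.0]
contact_force: [-0.2, -0.1, 0.4]
finger_gap: 0.966
time: 1.35
position: [0.5421, 0.2642, 0.1811]
tool_rot: [-90.1, 0.0, -69.7]
contact_force: [-0.6, 0.5, -0.7]
finger_gap: 0.962
[0.54205448 0.2641801  0.18109959] [-9.00760208e+01  1.28906151e-02 -6.96751533e+01] 1.35 [-0.60672192  0.45035826 -0.71869425]
[[372.64721395   0.         314.46829845]
 [  0.         372.64721395 237.89275879]
 [  0.           0.           1.        ]] [[ 5.06762521e-04 -9.57867372e-01 -2.87210447e-01 -7.45920033e-02]
 [ 6.27048921e-06  2.87210487e-01 -9.57867494e-01 -1.45416075e-01]
 [ 9.99999872e-01  4.83610396e-04  1.51553808e-04  8.88284415e-04]
 [ 0.00000000e+00  0.00000000e+00  0.00000000e+00  1.00000000e+00]]
```

View pics/w1.png

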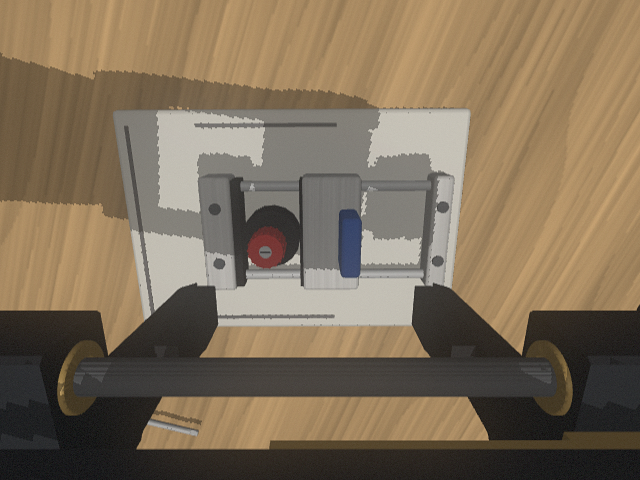

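The wrist view shows the board well aligned with image x, the knob screw at (265,252), and the plate at about (350,243) with its top face at x≈340–361. Now I'll measure in world coordinates.

```bash
cat >> h.py <<'E'
from scipy.spatial.transform import Rotation as Ro
def wristW(w):
    T=np.eye(4);T[:3,:3]=Ro.from_euler("xyz",w["rpy"],degrees=True).as_matrix();T[:3,3]=w["pos"]
    return np.linalg.inv(T@w["T_tool_cam"])
E
python3 - <<'E'
from h import *
w=dict(np.load("w1.npz")); W=wristW(w); h=cv2.cvtColor(w["img"],cv2.COLOR_RGB2HSV)
red=((h[...,0]<8)|(h[...,0]>172))&(h[...,1]>120)&(h[...,2]>50)
blue=(h[...,0]>100)&(h[...,0]<125)&(h[...,1]>100)
o=blob(red,(266,248),25);print("red",o[1],o[0])
b=blob(blue,(350,243),25);print("blue",b[1],cv2.minAreaRect(b[2]))
f=lambda u,z:plane(w,u,z,W)[:2].round(4)
print("knob screw",f((265,252),.079))
print("plate top L/R",f((340,243),.083),f((361,243),.083))
print("board corners",[f(u,.024).tolist() for u in((114,111),(470,110),(453,325))])
a,c=f((114,111),.024),f((470,110),.024);v=c-a;print("yaw",np.degrees(np.arctan2(v[1],v[0])),np.linalg.norm(v))
E
```

```text
red [247 227  37  41 890] [265.51123596 248.51910112]
blue [342 218  19  59 900] ((351.0, 247.0), (58.0, 18.0), 90.0)
knob screw [0.5136 0.2431]
plate top L/R [0.5598 0.2686] [0.5733 0.2736]
board corners [[0.3682, 0.2914], [0.6247, 0.387], [0.6953, 0.2155]]
yaw 20.440905061719725 0.2737363877894205
```

```bash
python3 -m handwheel '[[0,0,0,0.004,0,0.012,0.036],[0,0,0,0.008,0,0.025,0.036],[0,0,0,0.008,0.02,0.025,0.036],[0,0,0,0.008,0.04,0.025,0.036],[0,0,0,0.008,0.055,0.025,0.036],[0,0,0,0.008,0.06,0.025,0.036],[0,0,0,0.008,0.06,0.025,0.036],[0,0,0,0.008,0.06,0.025,0.036]]'
python3 - <<'E'
from rig import monitor, vision
import cv2, numpy as np
s=monitor.read_state(); d=vision.snapshot("wrist"); cv2.imwrite("pics/w2.png",d["img"][:,:,::-1])
print(s["position"],s["tool_rot"],s["time"],s["contact_force"])
np.savez("w2.npz",pos=s["position"],rpy=s["tool_rot"],**d)
E
```

```text
time: 2.07
position: [0.5686, 0.2673, 0.1224]
tool_rot: [-90.0, -0.0, -69.5]
contact_force: [0.7, 0.3, 0.3]
finger_gap: 0.415
[0.5685705  0.26730773 0.1224433 ] [-8.99533543e+01 -2.50244329e-03 -6.94908941e+01] 2.0667 [0.67290766 0.3298664  0.29454922]
```

View pics/w2.png

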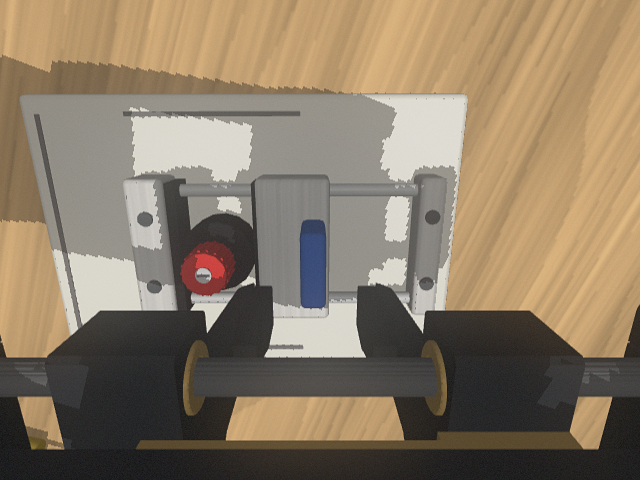

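The plate (col 313) is centred between the fingertips (cols 273 and 358), with the knob clear to the left at (203,272). I'll descend and grip the plate.

```bash
python3 -m handwheel '[[0,0,0,0,0.012,0,0.036],[0,0,0,0,0.03,0,0.036],[0,0,0,0,0.048,0,0.036],[0,0,0,0,0.06,0,0.036],[0,0,0,0,0.064,0,0.036],[0,0,0,0,0.064,0,0.01],[0,0,0,0,0.064,0,0.01],[0,0,0,0,0.064,0,0.01],[0,0,0,0,0.064,0,0.01],[0,0,0,0,0.064,0,0.01]]'
```

```text
time: 2.95
position: [0.5688, 0.2666, 0.0588]
tool_rot: [-89.9, -0.0, -69.5]
contact_force: [-2.9, -1.2, 3.9]
finger_gap: 0.155
```

```bash
python3 -m handwheel '[[0,0,0,0,0,0.003,0.01],[0,0,0,0,0,0.007,0.01],[0,0,0,0,0,0.012,0.01],[0,0,0,0,0,0.017,0.01],[0,0,0,0,0,0.022,0.01],[0,0,0,0,0,0.027,0.01],[0,0,0,0,0,0.032,0.01],[0,0,0,0,0,0.037,0.01],[0,0,0,0,0,0.041,0.01],[0,0,0,0,0,0.043,0.01],[0,0,0,0,0,0.043,0.01],[0,0,0,0,0,0.043,0.01]]'
python3 -m handwheel '[[0,0,0,0,0,0,0.04],[0,0,0,0,0,0,0.04],[0,0,0,0,0,0,0.04],[0,0,0,0,0,0,0.04],[0,0,0,0,-0.01,0,0.04],[0,0,0,0,-0.03,0,0.04],[0,0,0,0,-0.055,0,0.06],[0,0,0,0,-0.085,-0.01,0.06],[0,0,0,0,-0.1,-0.03,0.06],[0,0,0,0,-0.1,-0.06,0.06],[0,0,0,0,-0.1,-0.08,0.06],[0,0,0,0,-0.1,-0.08,0.06]]'
python3 - <<'E'
from rig import monitor, vision
import cv2, numpy as np
s=monitor.read_state(); d=vision.snapshot("wrist"); cv2.imwrite("pics/w3.png",d["img"][:,:,::-1])
print(s["position"],s["tool_rot"],s["time"],s["contact_force"])
np.savez("w3.npz",pos=s["position"],rpy=s["tool_rot"],**d)
E
```

```text
time: 3.95
position: [0.6086, 0.2815, 0.0588]
tool_rot: [-90.0, -0.0, -69.5]
contact_force: [-5.0, -1.9, 5.9]
finger_gap: 0.154
time: 4.95
position: [0.5308, 0.2531, 0.1585]
tool_rot: [-90.1, 0.0, -69.5]
contact_force: [-0.2, 0.1, -0.6]
finger_gap: 0.678
[0.53075735 0.25306076 0.15845468] [-9.00890475e+01  9.78788836e-03 -6.95178079e+01] 4.95 [-0.24499033  0.08142297 -0.5577997 ]
```

View pics/w3.png

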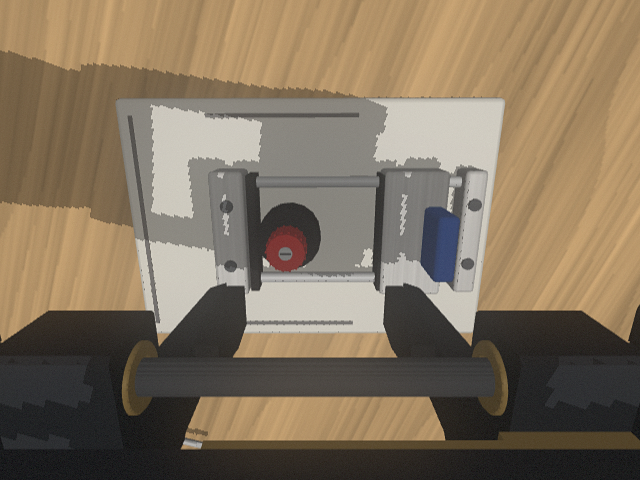

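The jaw is well open (plate at 440,245) and the cap is still standing, with its knob screw at (285,254). Next I'll measure the knob from this view.

```bash
python3 - <<'E'
from h import *
w=dict(np.load("w3.npz")); W=wristW(w); h=cv2.cvtColor(w["img"],cv2.COLOR_RGB2HSV)
red=((h[...,0]<8)|(h[...,0]>172))&(h[...,1]>120)&(h[...,2]>50)
o=blob(red,(286,248),25);print("red",o[1],o[0])
g=(h[...,1]<110)&(h[...,2]>70); s=blob(g,(286,254),9); print("screw",s and (s[0],s[1]))
R=Ro.from_euler("xyz",w["rpy"],degrees=True).as_matrix()
for u,z in(((285.5,254),.079),(s[0] if s else (285,254),.079),(((o[1][0]+o[1][2]/2),254),.079)):
    p=plane(w,u,z,W); print(p.round(4),"tool delta",(R.T@(p-w["pos"])).round(4))
E
```

```text
red [ 265  225   42   47 1205] [285.65477178 248.33443983]
screw (array([284.95652174, 253.48447205]), array([278, 247,  15,  14, 161], dtype=int32))
[0.5154 0.2435 0.079 ] tool delta [ 0.0036  0.0795 -0.0176]
[0.5149 0.2437 0.079 ] tool delta [ 0.0032  0.0795 -0.018 ]
[0.5157 0.2436 0.079 ] tool delta [ 0.0036  0.0795 -0.0173]
```

```bash
python3 -m handwheel '[[0,0,0,0.0035,0.004,-0.018,0.055],[0,0,0,0.0035,0.02,-0.018,0.055],[0,0,0,0.0035,0.04,-0.018,0.055],[0,0,0,0.0035,0.06,-0.018,0.055],[0,0,0,0.0035,0.08,-0.018,0.055],[0,0,0,0.0035,0.095,-0.018,0.055],[0,0,0,0.0035,0.103,-0.018,0.055],[0,0,0,0.0035,0.1053,-0.018,0.055],[0,0,0,0.0035,0.1053,-0.018,0.055],[0,0,0,0.0035,0.1053,-0.018,0.055]]'
python3 -m handwheel '[[0,0,0,0,0,0,0.04],[0,0,0,0,0,0,0.03],[0,0,0,0,0,0,0.02],[0,0,0,0,0,0,0.015],[0,0,0,0,0,0,0.015],[0,0,0,0,0,0,0.015],[0,0,0,0,0,0,0.015],[0,0,0,0,0,0,0.015]]'
```

```text
time: 5.83
position: [0.5192, 0.2443, 0.0533]
tool_rot: [-89.9, -0.0, -69.5]
contact_force: [0.5, -0.7, 0.3]
finger_gap: 0.626
time: 6.5
position: [0.5183, 0.2441, 0.0528]
tool_rot: [-90.0, -0.0, -69.5]
contact_force: [-1.7, -0.4, 4.9]
finger_gap: 0.288
```

```bash
python3 -m handwheel '[[0,0,0,0,-0.004,0,0.015],[0,0,0,0,-0.012,0,0.015],[0,0,0,0,-0.022,0,0.015],[0,0,0,0,-0.034,0,0.015],[0,0,0,0,-0.05,0,0.015],[0,0,0,0,-0.07,0,0.015],[0,0,0,0,-0.09,0,0.015],[0,0,0,0,-0.11,0,0.015],[0,0,0,0,-0.13,0,0.015],[0,0,0,0,-0.145,0,0.015],[0,0,0,0,-0.15,0,0.015],[0,0,0,0,-0.15,0,0.015]]'
python3 - <<'E'
from rig import monitor, vision
from h import *
s=monitor.read_state(); d=vision.snapshot("wrist"); t=vision.snapshot("scene")
print(s["position"],s["tool_rot"],s["time"],s["contact_force"],s["finger_gap"]*88)
np.savez("w4.npz",pos=s["position"],rpy=s["tool_rot"],**d)
cv2.imwrite("pics/w4.png",np.hstack([cv2.resize(d["img"][180:480,170:470],(400,400)),cv2.resize(t["img"][190:340,330:480],(400,400))])[:,:,::-1])
E
```

```text
time: 7.5
position: [0.5193, 0.2444, 0.205]
tool_rot: [-89.8, -0.0, -69.5]
contact_force: [-0.4, -0.7, -1.0]
finger_gap: 0.285
[0.51925685 0.24438491 0.20501084] [-8.97504170e+01 -3.15549923e-02 -6.95387999e+01] 7.5 [-0.39554055 -0.71929134 -0.97995554] 25.09343076028973
```

View pics/w4.png

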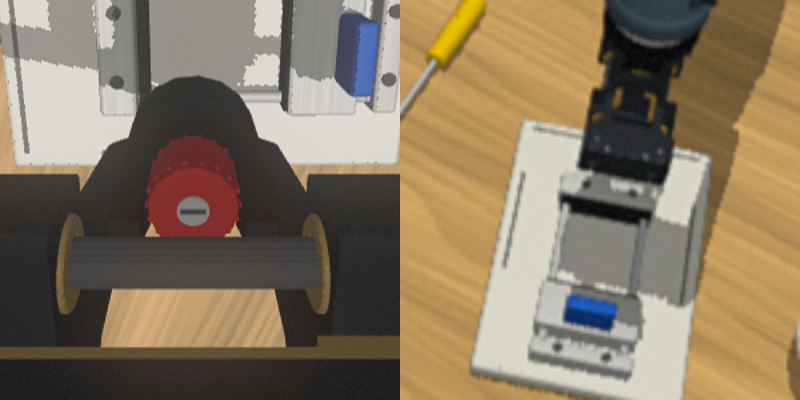

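The cap is held upright between the fingers, with the knob screw at wrist px ≈(314.8,338.2), and the board shows an empty clamp with the jaw open. I'll compute the cap's offset in the tool frame and the move to the jug.

```bash
python3 - <<'E'
from h import *
w=dict(np.load("w4.npz")); T=w["T_tool_cam"]; K=w["camera_matrix"]
h=cv2.cvtColor(w["img"],cv2.COLOR_RGB2HSV); g=(h[...,1]<110)&(h[...,2]>70); s=blob(g,(314.8,338),6); print(s and (s[0],s[1]))
def tp(u,y):
    p=np.linalg.inv(K)@[*u,1]; v=T[:3,:3]@[p[0],-p[1],-p[2]]; return T[:3,3]+v*(y-T[1,3])/v[1]
print(tp((314.8,338.2),-.0262))
# cap body far edge (image top of black cap) crop (195,78); underside rim y=+.0288, top rim y=+.0028
print(tp((170+195*.75,180+78*.75),.0028),tp((170+195*.75,180+78*.75),.0288))
E
```

```text
(array([314.41586538, 337.79807692]), array([302, 327,  25,  23, 416], dtype=int32))
[-0.00080082 -0.0262      0.00096863]
[-0.02988592  0.0028      0.00160277] [-0.02204364  0.0288      0.00172846]
```

```bash
python3 -m handwheel '[[0,0,0,0.008,-0.004,-0.002,0.015],[0,0,0,0.024,-0.012,-0.006,0.015],[0,0,0,0.048,-0.02,-0.012,0.015],[0,0,0,0.077,-0.03,-0.02,0.015],[0,0,0,0.107,-0.04,-0.028,0.015],[0,0,0,0.137,-0.05,-0.036,0.015],[0,0,0,0.167,-0.055,-0.044,0.015],[0,0,0,0.197,-0.055,-0.052,0.015],[0,0,0,0.227,-0.055,-0.06,0.015],[0,0,0,0.257,-0.055,-0.067,0.015],[0,0,0,0.287,-0.055,-0.075,0.015],[0,0,0,0.317,-0.055,-0.083,0.015]]'
python3 -m handwheel '[[0,0,0,0.03,0,-0.008,0.015],[0,0,0,0.06,0,-0.016,0.015],[0,0,0,0.09,0,-0.024,0.015],[0,0,0,0.12,0,-0.032,0.015],[0,0,0,0.15,0,-0.04,0.015],[0,0,0,0.175,0,-0.046,0.015],[0,0,0,0.195,0,-0.051,0.015],[0,0,0,0.207,0,-0.054,0.015],[0,0,0,0.212,0,-0.055,0.015],[0,0,0,0.212,0,-0.055,0.015],[0,0,0,0.212,0,-0.055,0.015],[0,0,0,0.212,0,-0.055,0.015]]'
python3 - <<'E'
from rig import monitor, vision
from h import *
s=monitor.read_state(); d=vision.snapshot("wrist")
print(s["position"],s["tool_rot"],s["qpos"].round(1),s["time"],s["contact_force"],s["finger_gap"]*88)
np.savez("w5.npz",pos=s["position"],rpy=s["tool_rot"],**d)
cv2.imwrite("pics/w5.png",d["img"][:,:,::-1])
E
```

```text
time: 8.6
position: [0.5503, -0.0838, 0.2564]
tool_rot: [-90.1, 0.1, -69.6]
contact_force: [0.8, 0.4, -0.4]
finger_gap: 0.281
time: 9.6
position: [0.5737, -0.2985, 0.2573]
tool_rot: [-90.0, 0.0, -69.5]
contact_force: [0.2, -0.1, -0.8]
finger_gap: 0.286
[ 0.57372782 -0.29846207  0.25730858] [-9.00039320e+01  4.28437312e-02 -6.94756568e+01] [-38.   18.6  79.8   0.   81.6 -58.5] 9.6 [ 0.1531003  -0.11319419 -0.81332332] 25.195592830991597
```

View pics/w5.png

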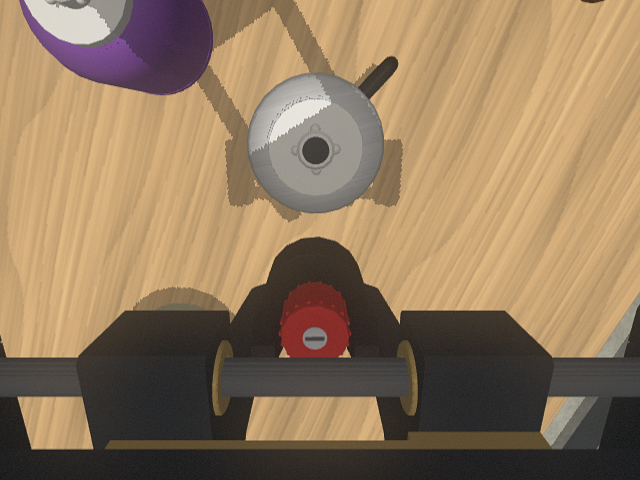

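Clear view: the neck hole is at (316,150), the studs are symmetric about (316,149.5), the collar spans cols ≈268–362, and the held knob's screw is at (314.5,338). I'll work out the offset from these.

```bash
python3 - <<'E'
from h import *
w=dict(np.load("w5.npz")); W=wristW(w); R=Ro.from_euler("xyz",w["rpy"],degrees=True).as_matrix()
g=cv2.cvtColor(w["img"],cv2.COLOR_RGB2GRAY)
n,l,s,c=cv2.connectedComponentsWithStats((g[130:170,296:336]<90).astype(np.uint8)); i=1+np.argmax(s[1:,4]); hole=c[i]+[296,130]; print("hole",hole,s[i])
ci=cv2.HoughCircles(cv2.medianBlur(g,3)[80:220,240:390],cv2.HOUGH_GRADIENT,1,30,param1=80,param2=15,minRadius=42,maxRadius=52); print(ci if ci is None else ci[0,:3]+[240,80,0])
for nm,u,z in(("hole",hole,.148),("studs",(316,149.5),.139),("collar",(315.3,149),.13)):
    p=plane(w,u,z,W); print(nm,p.round(4),(R.T@(p-w["pos"])).round(4))
E
```

```text
hole [315.37188612 150.16370107] [  6   7  27  27 562]
[[316.5 147.5  48. ]]
hole [ 0.5543 -0.2424  0.148 ] [-0.0593  0.1094  0.0015]
studs [ 0.5548 -0.2423  0.139 ] [-0.0592  0.1184  0.0019]
collar [ 0.5544 -0.2426  0.13  ] [-0.059   0.1274  0.0015]
```

```bash
python3 -m handwheel '[[0,0,0,-0.01,0,0.0006,0.015],[0,0,0,-0.028,0,0.0006,0.015],[0,0,0,-0.045,0.005,0.0006,0.015],[0,0,0,-0.056,0.02,0.0006,0.015],[0,0,0,-0.0588,0.04,0.0006,0.015],[0,0,0,-0.0588,0.053,0.0006,0.015],[0,0,0,-0.0588,0.06,0.0006,0.015],[0,0,0,-0.0588,0.06,0.0006,0.015],[0,0,0,-0.0588,0.06,0.0006,0.015],[0,0,0,-0.0588,0.06,0.0006,0.015],[0,0,0,-0.0588,0.06,0.0006,0.015],[0,0,0,-0.0588,0.06,0.0006,0.015]]'
python3 - <<'E'
from rig import monitor, vision
from h import *
s=monitor.read_state(); print(s["position"],s["tool_rot"],s["contact_force"])
R=Ro.from_euler("xyz",s["tool_rot"],degrees=True).as_matrix(); print(R.T@(np.array([.5545,-.2424,.13])-s["position"]))
w=dict(np.load("w5.npz"));t=vision.snapshot("top");sc=vision.snapshot("scene")
cv2.imwrite("pics/a6.png",np.hstack([cv2.resize(t["img"][190:290,370:470],(400,400)),cv2.resize(sc["img"][130:230,190:290],(400,400))])[:,:,::-1])
E
```

```text
time: 10.65
position: [0.5542, -0.2451, 0.1983]
tool_rot: [-89.9, -0.1, -69.6]
contact_force: [-0.1, -0.4, 0.5]
finger_gap: 0.282
[ 0.55418312 -0.2450582   0.19834656] [-8.99487088e+01 -7.45330209e-02 -6.95643684e+01] [-0.08340189 -0.35760729  0.54400489]
[-0.00246917  0.06834448  0.00116388]
```

View pics/a6.png

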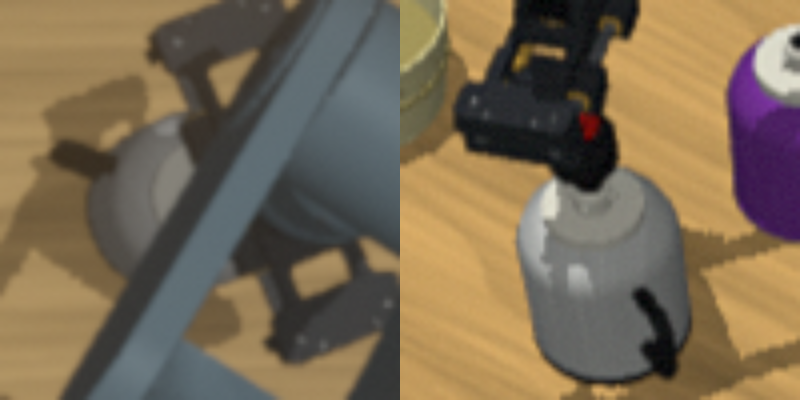

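The scene view shows the cap held just above the neck, with the jug upright. I'll apply a small lateral correction while descending to just inside the neck, then read the force.

```bash
python3 -m handwheel '[[0,0,0,-0.002,0,0.0004,0.015],[0,0,0,-0.002,0.006,0.0004,0.015],[0,0,0,-0.002,0.013,0.0004,0.015],[0,0,0,-0.002,0.019,0.0004,0.015],[0,0,0,-0.002,0.023,0.0004,0.015],[0,0,0,-0.002,0.026,0.0004,0.015],[0,0,0,-0.002,0.026,0.0004,0.015],[0,0,0,-0.002,0.026,0.0004,0.015],[0,0,0,-0.002,0.026,0.0004,0.015]]'
python3 -c "
from rig import monitor
s=monitor.read_state(); print(s['position'],s['contact_force'],s['wrist_torque'],s['tool_rot'])"
```

```text
time: 11.5
position: [0.5535, -0.2426, 0.1716]
tool_rot: [-90.0, -0.0, -69.5]
contact_force: [0.3, 0.0, -0.3]
finger_gap: 0.283
[ 0.55353479 -0.24259192  0.1716151 ] [ 0.31971719  0.00782676 -0.32614678] [-0.02614775  0.04753239  0.03936028] [-8.99894791e+01 -1.63830495e-02 -6.95457291e+01]
```

```bash
python3 -m handwheel '[[0,0,0,0,0.001,0,0.015],[0,0,0,0,0.003,0,0.015],[0,0,0,0,0.005,0,0.015],[0,0,0,0,0.006,0,0.015],[0,0,0,0,0.006,0,0.015]]'; python3 -m handwheel '[[0,0,0,0,0.0005,0,0.015],[0,0,0,0,0.0015,0,0.015],[0,0,0,0,0.0025,0,0.015],[0,0,0,0,0.003,0,0.015],[0,0,0,0,0.003,0,0.015]]'
python3 -m handwheel '[[0,0,0,0,0.0005,0,0.015],[0,0,0,0,0.0015,0,0.015],[0,0,0,0,0.002,0,0.015],[0,0,0,0,0.002,0,0.015]]'
```

```text
time: 11.92
position: [0.5537, -0.2429, 0.166]
tool_rot: [-90.0, -0.1, -69.5]
contact_force: [-0.6, -0.7, 2.3]
finger_gap: 0.283
time: 12.33
position: [0.5542, -0.2431, 0.1637]
tool_rot: [-89.9, -0.1, -69.5]
contact_force: [0.4, -0.4, 4.4]
finger_gap: 0.287
time: 12.67
position: [0.553, -0.2423, 0.1594]
tool_rot: [-90.0, 0.1, -69.6]
contact_force: [1.7, -1.6, -1.2]
finger_gap: 0.284
```

The force rose and then dropped as the arm moved down, which is consistent with the click. I'll keep pressing in small steps.

```bash
python3 -m handwheel '[[0,0,0,0,0.001,0,0.015],[0,0,0,0,0.002,0,0.015],[0,0,0,0,0.002,0,0.015],[0,0,0,0,0.002,0,0.015]]'
python3 -m handwheel '[[0,0,0,0,0.001,0,0.015],[0,0,0,0,0.002,0,0.015],[0,0,0,0,0.003,0,0.015],[0,0,0,0,0.003,0,0.015],[0,0,0,0,0.003,0,0.015]]'
```

```text
time: 13.0
position: [0.5533, -0.2429, 0.1588]
tool_rot: [-90.0, -0.0, -69.5]
contact_force: [-1.9, -1.5, 3.3]
finger_gap: 0.284
time: 13.42
position: [0.5537, -0.243, 0.1587]
tool_rot: [-90.0, -0.1, -69.5]
contact_force: [-8.6, 1.7, 19.5]
finger_gap: 0.283
```

```bash
python3 -m handwheel '[[0,0,0,0,0,0,0.015],[0,0,0,0,0,0,0.015],[0,0,0,0,0,0,0.015],[0,0,0,0,0,0,0.015],[0,0,0,0,0,0,0.015],[0,0,0,0,0,0,0.015]]'
python3 - <<'E'
from rig import monitor, vision
from h import *
d=vision.snapshot("wrist");sc=vision.snapshot("scene")
for i in range(1):
    s=monitor.read_state(); print(s["time"],s["position"],s["contact_force"],s["wrist_torque"],s["tool_rot"])
cv2.imwrite("pics/a7.png",np.hstack([cv2.resize(d["img"],(533,400))[:,60:460],cv2.resize(sc["img"][130:230,190:290],(400,400))])[:,:,::-1])
E
```

```text
time: 13.92
position: [0.5537, -0.243, 0.1587]
tool_rot: [-90.0, -0.1, -69.5]
contact_force: [-8.2, 1.5, 19.9]
finger_gap: 0.285
14.0167 [ 0.55370289 -0.24304042  0.15871954] [-8.98414625  2.20356468 19.73437543] [ 0.24084969  1.45485243 -0.0234363 ] [-89.9759697   -0.11299822 -69.53337671]
```

View pics/a7.png

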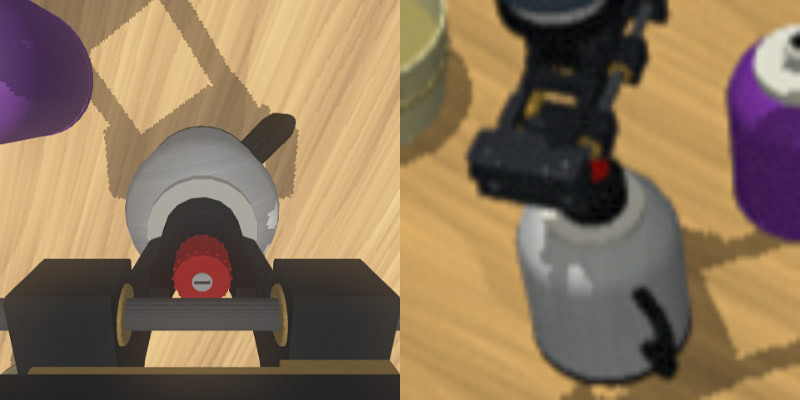

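The cap looks seated on the collar with the jug upright, but there is a sideways load of about 9 N. I'll ease it off slightly before handing in.

```bash
python3 -m handwheel '[[0,0,0,0,0,-0.0003,0.015],[0,0,0,0,0,-0.0006,0.015],[0,0,0,0,0,-0.0008,0.015],[0,0,0,0,0,-0.0008,0.015],[0,0,0,0,0,-0.0008,0.015],[0,0,0,0,0,-0.0008,0.015],[0,0,0,0,0,-0.0008,0.015],[0,0,0,0,0,-0.0008,0.015]]'
```

```text
time: 14.68
position: [0.5535, -0.243, 0.1587]
tool_rot: [-89.9, -0.1, -69.5]
contact_force: [-5.5, 2.2, 19.9]
finger_gap: 0.278
```

Side load is down to about 6 N, and the downward push is steady at 20 N. I'm handing in.

```bash
python3 - <<'E'
from rig import monitor, robot
print(robot.job_done()); s=monitor.read_state(); print(s["time"],s["position"],s["contact_force"])
E
```

```text
the job is handed in; nothing more can be done
None
the job is handed in; nothing more can be done
```

I slid the jaw open by about 43 mm by its grip plate, lifted the cap out by its knob and pressed it onto the steel jug's neck. I handed the job in at about 14.7 s, still gripping and pressing; no verdict was reported.

- **Click:** the push rose to at least 4.4 N, then dropped as the tool moved down.
- **Flush:** the tool stopped at z = 0.1587 m. I had predicted 0.1588 m for the cap's underside flat on the collar.
- **Holding force:** the downward push held at about 20 N. A sideways load of about 9 N had built up, and I eased it to about 6 N but did not remove it.
- **Last pictures:** they showed the cap on the collar and the jug upright. The jaw was open in the view after the lift, and I did not touch it again.

I did not check for sure that the bowl, tub, shaker and screwdriver were still in place, but the arm passed well above the table and never showed an unexpected contact. One measurement disagreed: the jug's position from the overhead camera and the wrist camera differed by up to 3 mm in y. I used the wrist camera, and the cap slid onto the neck without side contact.

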